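# Lay out gearbox parts on their outline pads

### The arm

A 7-joint arm with a two-finger parallel gripper is mounted at the origin on the work surface. World frame = base frame: x ahead of the robot, y to its left, z up, the work surface at z = 0. Lengths are in m, angles in degrees, forces in N, time in s.
With the tool pointing down it reaches from about 0.425 to 0.925 m from the base axis. Payload 6.8 kg.
Tool frame: the origin (TCP) lies midway between the tips of the shut fingers; the grasp point (between the pads) lies 19 mm behind it; z points along the fingers, y is the line along which they close (so a half turn about z gives the same grasp; the last joint's range is limited). The gripper opens to 85 mm and grips with 20 to 120 N. Pads are 22 mm wide; open, the fingers measure 114 mm over their backs; the gripper's body (76 mm by 85 mm) begins 54 mm behind the grasp point. The pads swing forward as they close: fully open they stand 13 mm farther back than shut.
Start: joints at [63.593, 27.33, 1.283, 89.118, -0.659, 63.558, -4.761], TCP at [0.233, -0.633, 0.231] pointing down, gripper open.
Joint ranges: [-169.35, 169.35], [-19.33, 120.38], [-80.79, 83.38], [13.8, 139.57], [-78.32, 258.32], [9.67, 109.79], [-169.56, 169.56]. Speed limits (degrees/s): [136.94, 136.94, 180, 180, 180, 180, 180].

### API

Orientations are given as a 3x3 rotation matrix whose columns are the frame's x, y, z axes.
In Python, from bench import * gives the robot as it stands.
- The arm moves only by the tool send_rows, never from a script. Its argument "steps" is a list of rows, each a list of 2 entries, a list of its own where there are three numbers: the shift along the tool's x, y, z in units of 40 mm (1.0 is 40 mm), then the turn, a rotation vector about the tool's x, y, z in units of 6 degrees (1.0 is 6 degrees). A call has 1 to 8 rows; each row is the pose to reach, as a shift and turn from the pose commanded when the call began, along the tool's axes at that moment; what a row does not reach only later rows make up. A row lasts 1/12 s, in which the tool goes at most 41.7 mm and 7.16 degrees, less where a joint would pass 70% of its speed; a pose out of reach is approached as far as the arm can. A call with a gripper value outside its range is refused whole. "gripper" is the finger opening in mm, from 0 to 85.4, set as the call begins (left out, the last holds). The fingers move at their own pace and stop on an object; "newtons" is the grip in N (left out, the last holds). Time passes only in rows, so rows that repeat a pose let the fingers close. It gives the time, the measured TCP pose, the force, the opening and the grip force at its end, in the units of the state.
- sense(): the state, without advancing time (a new reading comes with each control period).
- camera(name): name is "scene" or "top"; returns the picture (384x512x3 uint8, red, green, blue); there is no depth.
- camera_params(name): a dict with "intrinsics" (3x3 intrinsics, pixels), "R" (3x3) and "t" (3): a world point X has camera coordinates R X + t. Camera axes: x right, y down, z forward; pixel columns grow to the right and rows downward; lengths in m; the calibration is good to about 2 mm. A picture is of the moment at which its call begins. camera_params takes no time and is no camera call.
- sign_off(): hands the job in; it is judged then, once.
The state is a dict: "time_s": time; "qpos": joint angles; "dq": joint speeds; "tau": joint torques, N m; "position": TCP position; "tcp_rot": TCP orientation; "wrist_force": force on the tool from outside, world axes, zero at the start; "torque": the same for the moment, N m; "grip_width": opening from 0.0 (shut) to 1.0 (fully open); "grasp_force": force on a finger pad.
Only numpy, scipy, OpenCV 4.12 (cv2) and the standard library are available. Lean on these libraries where they do the work, as an engineer would, in place of code of your own. Each camera call takes 0.05 s, during which the arm holds its last target. There are 200 camera calls.

### The job

Lay the stripped gearbox parts out for reassembly: set the ball bearing, the spacer sleeve, the hexagon nut and the bearing cap each on the rubber pad that shows its outline, flat and centred on the outline, the long bearing cap also lined up with its rectangle. Set the parts down rather than dropping them, and leave the spray can and the drum standing where they are.

Things in the scene. Friction and masses are not known exactly. Their poses are not given: they have to be found in the camera images.
- bearing: double-row ball bearing of bright steel, 62 mm outside, 30 mm bore, 24 mm high, balls showing between two rings, about 0.3 kg. Origin: centre of its underside, z up; starts resting level on the bench.
- sleeve: plain steel spacer sleeve (short tube) standing on end, 42 mm outside, 30 mm bore, 36 mm high, about 0.18 kg. Origin: centre of its underside, z up; starts resting level on the bench.
- nut: large dark steel hexagon nut lying flat, 46 mm across flats, 53 mm across corners, 28 mm bore, 26 mm high, about 0.25 kg; its own x axis stands square on one flat, so flats face 0, 60, 120.. degrees from x. Origin: centre of its underside, z up; starts resting level on the bench.
- bearing_cap: light-alloy bearing cap, a bar 100 mm long (its x) and 34 mm wide (its y); the middle 52 mm is 26 mm high, the two end ears are 12 mm high with a bolt hole each; about 0.18 kg. Symmetrical end for end. Origin: centre of its underside, z up; starts resting level on the bench.
- pad_bearing: black rubber disc, 120 mm across, 5 mm thick, fixed to the bench, with white outlines drawn on it: two circles, 66 and 30 mm across, for the bearing. Origin: centre of its underside; the outline is centred on it and the part rests 5 mm above it.
- pad_sleeve: black rubber disc, 120 mm across, 5 mm thick, fixed to the bench, with white outlines drawn on it: two circles, 46 and 30 mm across, for the sleeve. Origin: centre of its underside; the outline is centred on it and the part rests 5 mm above it.
- pad_nut: black rubber disc, 120 mm across, 5 mm thick, fixed to the bench, with white outlines drawn on it: a hexagon, 49 mm across flats, with a 28 mm circle in it, for the nut (the nut need not be turned to it). Origin: centre of its underside; the outline is centred on it and the part rests 5 mm above it.
- pad_cap: black rubber disc, 120 mm across, 5 mm thick, fixed to the bench, with white outlines drawn on it: a rectangle, 104 mm along the pad's x by 38 mm along its y, with a small circle near each end, for the bearing cap; either way round will do. Origin: centre of its underside; the outline is centred on it and the part rests 5 mm above it.
- spray_can: bystander: white spray can standing upright, 66 mm across, 150 mm high, about 0.35 kg, loose and easily knocked over. Origin: centre of its underside.
- drum: bystander: turned steel gearbox drum standing on its broad disc (88 mm across, 14 mm thick) with a stub shaft (34, then 24 mm across) upward to 70 mm, 0.8 kg, loose. Origin: centre of its underside. The ten listed things are shuffled, at least 135 mm apart centre to centre; other bench gear, under 90 mm high, lies fixed round the far and side edges, clear of them.
Things that resemble listed ones, but are neither listed nor needed, are in the scene too. What is shaped like the pad_sleeve but orange is not meant. What is shaped like the pad_cap but purple or red is not meant.

How it is judged (in metres and radians):
At the end, for the whole second after the job is handed in: Each of the four parts lies flat (within 0.1 rad) and still on its own pad, its centre within 12 mm of the outline's centre; the bearing cap's length is within 0.21 rad (12 degrees) of its rectangle's, either way round; the spray can and the drum stand upright within 20 mm of where they began (horizontal distance between bearing and pad_bearing below 0.012 m and z of bearing in the frame of pad_bearing between 0.002 and 0.009 m and angle between each of bearing, sleeve, nut, bearing_cap's own z axis and vertical below 0.1 rad and linear speed of each of bearing, sleeve, nut, bearing_cap below 0.02 m/s and horizontal distance between sleeve and pad_sleeve below 0.012 m and z of sleeve in the frame of pad_sleeve between 0.002 and 0.009 m and horizontal distance between nut and pad_nut below 0.012 m and z of nut in the frame of pad_nut between 0.002 and 0.009 m and horizontal distance between bearing_cap and pad_cap below 0.012 m and z of bearing_cap in the frame of pad_cap between 0.002 and 0.009 m and angle between the x axis of bearing_cap and the x axis of pad_cap, either way round below 0.21 rad and distance of each of spray_can, drum from where it was at the start of the episode below 0.02 m and angle between each of spray_can, drum's own z axis and vertical below 0.15 rad); the robot touches nothing.
It fails at once if the spray can is shoved more than 20 mm or tipped over (distance of spray_can from where it was at the start of the episode above 0.02 m or angle between spray_can's own z axis and vertical above 0.3 rad).
It fails at once if the drum is shoved more than 20 mm or tipped over (distance of drum from where it was at the start of the episode above 0.02 m or angle between drum's own z axis and vertical above 0.3 rad).
It fails at once if a part is dropped (faster than 0.8 m/s within 60 mm of the bench) ((linear speed of bearing above 0.8 m/s and height (world z) of bearing below 0.06 m) or (linear speed of sleeve above 0.8 m/s and height (world z) of sleeve below 0.06 m) or (linear speed of nut above 0.8 m/s and height (world z) of nut below 0.06 m) or (linear speed of bearing_cap above 0.8 m/s and height (world z) of bearing_cap below 0.06 m)).
It also fails if it takes over 106 s, if anything falls off the work surface, if the arm or the gripper's body presses on something with over 40 N, if the wrist force passes 120 N, or if a joint passes its speed limit or range.

## Working session

There is one attempt and no reset: what is moved stays moved. The work goes in short steps, Python scripts to look and compute and a tool call to move; the robot and the scene stay as the last step left them, time stands still between calls to the robot, and variables do not carry over. Pictures are saved under pics/ and viewed, at most 14 in all, crops included, and the job is handed in when it is done.

Besides the shell and the picture viewer there is one more tool, called after "Emit:" as name([rows], argument=value, ...), one row to a line, values as JSON. send_rows: Moves the arm, as the interface text tells. Its arguments: {"type":"object","properties":{"steps":{"type":"array","items":{"type":"array"}},"gripper":{"type":"number"},"newtons":{"type":"number"}},"required":["steps"]}

```bash
mkdir -p pics
python3 - <<'E'
from bench import *
import cv2,numpy as np
for n in("top","scene"):
    im=camera(n); cv2.imwrite(f"pics/{n}0.png",cv2.resize(im[:,:,::-1],(800,600),interpolation=cv2.INTER_CUBIC)); np.save(f"{n}0.npy",im)
    p=camera_params(n); print(n,np.round(p["intrinsics"],1).tolist(),np.round(p["R"],4).tolist(),np.round(p["t"],4).tolist(), (-p["R"].T@p["t"]).round(3))
s=sense(); print(s["position"],s["tcp_rot"],s["time_s"],s["grip_width"])
E
```

```text
top [[353.5, 0.0, 256.7], [0.0, 353.5, 189.3], [0.0, 0.0, 1.0]] [[0.0162, -0.9999, 0.0015], [-0.9932, -0.0163, -0.1153], [0.1153, 0.0004, -0.9933]] [-0.0349, 0.5518, 1.0043] [ 0.433 -0.026  1.061]
scene [[440.6, 0.0, 244.6], [0.0, 440.6, 193.8], [0.0, 0.0, 1.0]] [[-0.8073, 0.5898, 0.0169], [0.4771, 0.6694, -0.5695], [-0.3472, -0.4517, -0.8218]] [0.4861, -0.2114, 1.424] [0.988 0.498 1.042]
[ 0.2330244  -0.63293377  0.23044898] [[ 9.38395629e-01  3.45562091e-01 -6.95915126e-04]
 [ 3.45562763e-01 -9.38394466e-01  1.48433141e-03]
 [-1.40114238e-04 -1.63337246e-03 -9.99998656e-01]] 0.1 1.0023874166484668
```

View pics/top0.png

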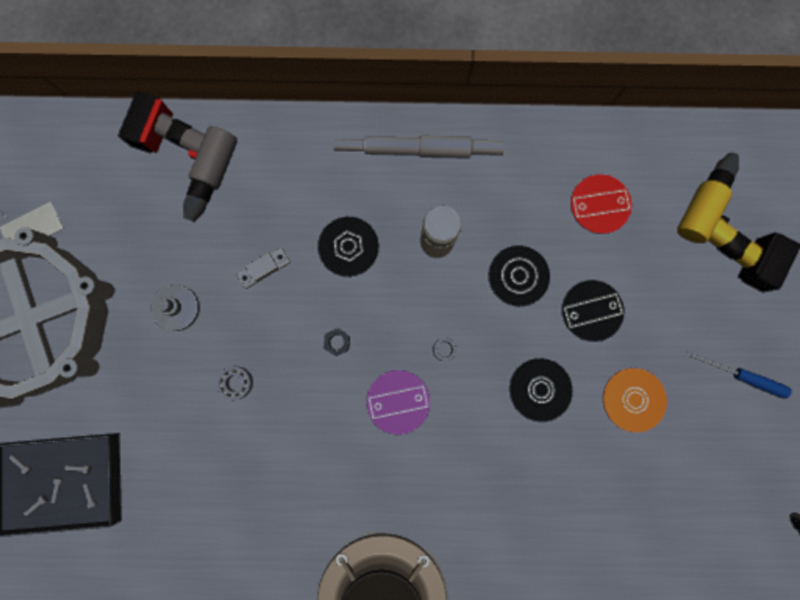

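View pics/scene0.png

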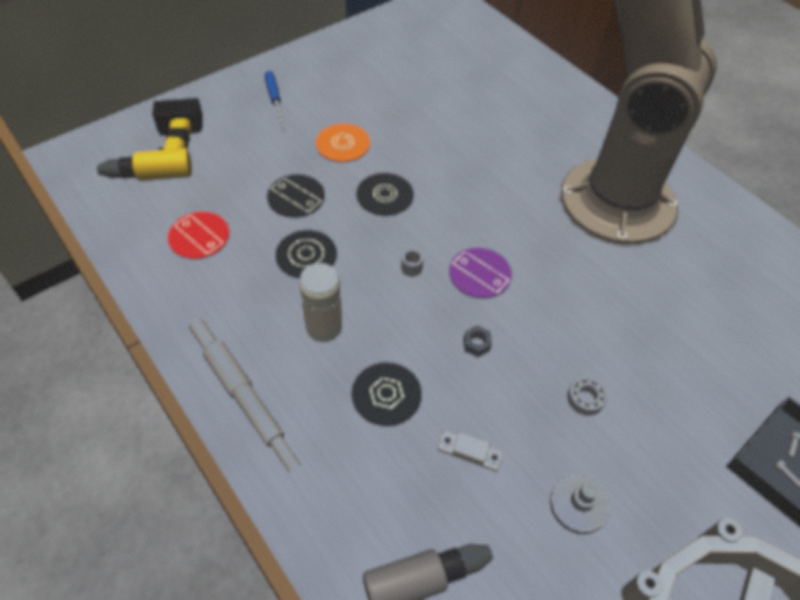

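Top picture (800x600 scale): black pads are nut (348,246), bearing (519,275), cap (593,310) and sleeve (541,390). The parts are cap (263,268), bearing (235,383), nut (336,342) and sleeve (444,349). The can is at (441,228) and the drum at (175,307).

Candidates: sleeve pad is black (541,390) or orange (635,400); cap pad is black (593,310), purple (398,402) or red (601,204). The black ones fit, because the coloured ones are excluded. I'll confirm with an enlarged crop.

```bash
cat > h.py <<'E'
from bench import *
import cv2,numpy as np
def ray(n,uv,z):
    p=camera_params(n); c=-p["R"].T@p["t"]
    d=p["R"].T@np.linalg.inv(p["intrinsics"])@np.array([uv[0],uv[1],1.]); return (c+d*(z-c[2])/d[2])
def proj(n,X):
    p=camera_params(n); q=p["intrinsics"]@(p["R"]@np.asarray(X)+p["t"]); return q[:2]/q[2]
def crop(im,uv,r,size=265):
    u,v=np.round(uv).astype(int); return cv2.resize(im[v-r:v+r,u-r:u+r,::-1],(size,size),interpolation=cv2.INTER_CUBIC)
def blobs(mask,n):
    k,l,st,c=cv2.connectedComponentsWithStats(mask.astype(np.uint8)); return [(st[i,4],c[i]) for i in range(1,k) if st[i,4]>=n],l
E
python3 - <<'E'
from h import *
top=np.load("top0.npy"); sc=np.load("scene0.npy")
S=.64
pads=dict(nut=(348,246),bearing=(519,275),cap=(593,310),sleeve=(541,390))
parts=dict(cap=(263,268),bearing=(235,383),nut=(336,342),sleeve=(444,349))
bg=cv2.medianBlur(top,61).astype(int)
for n,uv in pads.items():
    u,v=np.array(uv)*S
    yy,xx=np.mgrid[:384,:512]; near=np.hypot(xx-u,yy-v)<26
    m=((top.max(2)<60)&near).astype(np.uint8)
    c=max(cv2.findContours(m,0,2)[0],key=cv2.contourArea); e=cv2.fitEllipse(cv2.convexHull(c))
    w=ray("top",e[0],.005)
    X=w; us=proj("scene",w); near=np.hypot(xx-us[0],yy-us[1])<32
    m=((sc.max(2)<60)&near).astype(np.uint8)
    c=max(cv2.findContours(m,0,2)[0],key=cv2.contourArea); e2=cv2.fitEllipse(cv2.convexHull(c))
    print("pad",n,w.round(4),e[1],ray("scene",e2[0],.005).round(4),e2[1])
row1=[crop(top,np.array(v)*S,22,200) for v in parts.values()]
row2=[crop(top,np.array(v)*S,22,200) for v in pads.values()]
row3=[crop(sc,proj("scene",ray("top",np.array(v)*S,.012)),22,200) for v in parts.values()]
cv2.imwrite("pics/m1.png",np.vstack([np.hstack(r) for r in(row1,row2,row3)]))
for n,v in parts.items():
    print(n,ray("top",np.array(v)*S,.012).round(3), top[int(v[1]*S)-14,int(v[0]*S)-14])
E
```

```text
pad nut [0.6516 0.0796 0.005 ] (37.86094284057617, 38.38056564331055) [0.6543 0.0819 0.005 ] (36.55747985839844, 40.47265625)
pad bearing [ 0.5993 -0.2525  0.005 ] (38.14759063720703, 38.93680953979492) [ 0.614  -0.2613  0.005 ] (22.858537673950195, 26.654010772705078)
pad cap [ 0.5336 -0.3935  0.005 ] (38.13886260986328, 39.619842529296875) [ 0.5698 -0.3795  0.005 ] (8.42466926574707, 24.44866943359375)
pad sleeve [ 0.382  -0.2916  0.005 ] (39.196720123291016, 40.68686294555664) [ 0.3861 -0.2896  0.005 ] (23.46563720703125, 32.063560485839844)
cap [0.604 0.241 0.012] [101 105 115]
bearing [0.385 0.283 0.012] [101 104 115]
nut [0.465 0.096 0.012] [103 107 118]
sleeve [ 0.455 -0.109  0.012] [104 109 119]
```

View pics/m1.png

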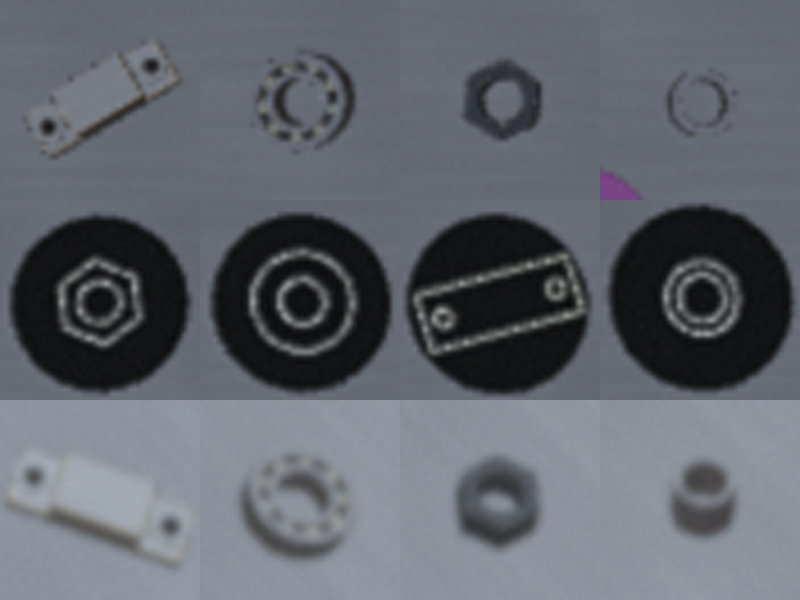

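The enlarged crops show all four black pads with the matching outlines (hexagon, two large circles, rectangle, two small circles) and the four parts themselves, so the identities are confirmed. Next I'll measure the part centres and angles.

Run:
```python
from h import *
ims=dict(top=np.load("top0.npy"),scene=np.load("scene0.npy"))
P=dict(cap=([.604,.241],.012),bearing=([.385,.283],.024),nut=([.465,.096],.026),sleeve=([.455,-.109],.036))
yy,xx=np.mgrid[:384,:512]
rows=[]
for n,(xy,h) in P.items():
    for cam,im in ims.items():
        u,v=proj(cam,[*xy,h/2]); near=np.hypot(xx-u,yy-v)<(25 if n=="cap" else 17)
        ring=(np.hypot(xx-u,yy-v)<28)&(np.hypot(xx-u,yy-v)>(25 if n=="cap" else 17))
        f=im.astype(float); bg=np.median(f[ring],axis=0)
        d=np.abs(f-bg).max(2); m=((d>(14 if cam=="top" else 16))&near).astype(np.uint8)
        m=cv2.morphologyEx(m,cv2.MORPH_CLOSE,np.ones((3,3),np.uint8))
        k,l,st,c=cv2.connectedComponentsWithStats(m)
        keep=np.isin(l,[i for i in range(1,k) if st[i,4]>=6])
        pts=np.argwhere(keep)[:,::-1].astype(np.int32)
        hull=cv2.convexHull(pts); M=cv2.moments(hull); cc=(M["m10"]/M["m00"],M["m01"]/M["m00"])
        print(n,cam,np.round(cc,1),"bbox",pts.min(0),pts.max(0),"mid",ray(cam,cc,h/2).round(4))
        rows.append(cv2.resize((keep*255).astype(np.uint8)[int(v)-24:int(v)+24,int(u)-24:int(u)+24],(192,192)))
        if n in("cap","nut"):
            W=np.array([ray(cam,p[0],h if n=="nut" else h)[:2] for p in hull],np.float32)
            r=cv2.minAreaRect(W*1000); b=cv2.boxPoints(r); print("  rect",r, np.degrees(np.arctan2(*(b[1]-b[0])[::-1])),np.degrees(np.arctan2(*(b[2]-b[1])[::-1])))
def fromcrop(cam,ctr,xy,r=22):
    return np.round(ctr).astype(int)-r+(np.array(xy)+.5)/200*2*r-.5
t=lambda xy,z,c:ray("top",fromcrop("top",np.array(c)*.64,xy),z)
a,b=t((48,126),.012,(263,268)),t((151,66),.012,(263,268)); print("cap holes",a,b,(a+b)/2,np.degrees(np.arctan2(*(b-a)[1::-1])))
a,b=t((42,118),.005,(593,310)),t((156,88),.005,(593,310)); print("padcap holes",a,b,(a+b)/2,np.degrees(np.arctan2(*(b-a)[1::-1])))
print("sleeve bore top",t((98,103),.036,(444,349)),"nut top",t((101,100),.02,(336,342)),"bearing bore/ring",t((96,103),.024,(235,383)))
cv2.imwrite("pics/mask.png",np.vstack([np.hstack(rows[:4]),np.hstack(rows[4:])]))
```

```text
cap top [167.8 171.2] bbox [151 159] [185 184] mid [0.606  0.2436 0.006 ]
  rect ((606.2611083984375, 242.6817626953125), (41.12078094482422, 101.64616394042969), 32.62289047241211) -57.377098 32.62291
cap scene [300.1 288.4] bbox [280 277] [318 301] mid [0.6069 0.2411 0.006 ]
  rect ((606.7741088867188, 242.15554809570312), (43.00251770019531, 98.75714111328125), 33.03525924682617) -56.9647 33.035267
bearing top [150.8 244.6] bbox [140 234] [161 256] mid [0.3864 0.2821 0.012 ]
bearing scene [374.5 254.5] bbox [362 243] [386 266] mid [0.3903 0.2847 0.012 ]
nut top [214.8 218.6] bbox [206 210] [223 227] mid [0.4653 0.0966 0.013 ]
  rect ((465.2721862792969, 95.7681884765625), (49.50287628173828, 49.60950469970703), 0.9332961440086365) -89.06671 0.9332944
nut scene [305.1 218.2] bbox [296 208] [314 229] mid [0.4662 0.0948 0.013 ]
  rect ((473.00860595703125, 99.72344970703125), (67.41419219970703, 48.970157623291016), 48.7091064453125) -41.290882 48.709095
sleeve top [283.6 223.4] bbox [276 217] [291 230] mid [ 0.4545 -0.1066  0.018 ]
sleeve scene [263.3 168.8] bbox [256 160] [271 177] mid [ 0.4574 -0.1049  0.018 ]
cap holes [0.58587683 0.27614989 0.012     ] [0.62716108 0.20989354 0.012     ] [0.60651896 0.24302172 0.012     ] -58.07301709007598
padcap holes [ 0.5238719  -0.35665703  0.005     ] [ 0.54499525 -0.43243016  0.005     ] [ 0.53443357 -0.3945436   0.005     ] -74.42307383074848
sleeve bore top [ 0.45437745 -0.1039488   0.036     ] nut top [0.46508323 0.09565305 0.02      ] bearing bore/ring [0.38478597 0.28449896 0.024     ]
```

View pics/mask.png

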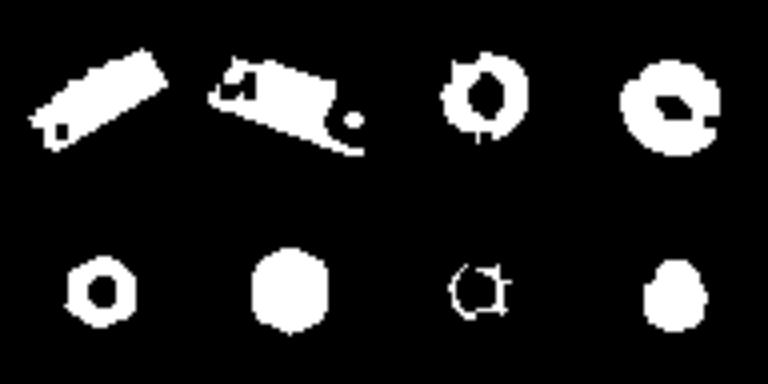

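The masks give these part centres in world metres:
- cap (.606,.2425), axis -58°
- bearing (.387,.284)
- nut (.4655,.0957), flats facing ±y
- sleeve (.456,-.105)

The pads come from the top view. I'll plan the sleeve first.

```bash
cat > plan.py <<'E'
# usage: plan.py x,y,z,yaw ... : chained calls, prints shift (40mm) and turn (6deg) units in tool axes
import sys; from h import *
from scipy.spatial.transform import Rotation as Ro
s=sense(); p,R=np.array(s["position"]),np.array(s["tcp_rot"])
print("t",round(s["time_s"],1),"p",p.round(4),"yaw",np.degrees(np.arctan2(R[1,0],R[0,0])).round(1),"tiltz",R[:,2].round(4),"q",np.round(s["qpos"],0),"grip",round(s["grip_width"]*85.4,1),"F",np.round(s["wrist_force"],1))
for a in sys.argv[1:]:
    x,y,z,w=map(float,a.split(",")); T=Ro.from_euler("z",w,degrees=True).as_matrix()@np.diag([1,-1,-1.])
    d=R.T@(np.array([x,y,z])-p)/.04; r=np.degrees(Ro.from_matrix(R.T@T).as_rotvec())/6
    print(a,"shift",d.round(2),"norm",np.linalg.norm(d).round(1),"turn",r.round(2)); p,R=np.array([x,y,z]),T
E
python3 plan.py .35,-.36,.16,20 .456,-.105,.10,20 .456,-.105,.003,20 .456,-.105,.09,20 .383,-.291,.09,20 .383,-.291,.009,20
```

```text
t 0.1 p [ 0.233  -0.6329  0.2304] yaw 20.2 tiltz [-7.0e-04  1.5e-03 -1.0e+00] q [64. 27.  1. 89. -1. 64. -5.] grip 85.6 F [-0.4 -0.5  0. ]
.35,-.36,.16,20 shift [ 5.1  -5.39  1.77] norm 7.6 turn [-0.02  0.    0.04]
.456,-.105,.10,20 shift [ 4.67 -5.08  1.5 ] norm 7.1 turn [0. 0. 0.]
.456,-.105,.003,20 shift [0.   0.   2.42] norm 2.4 turn [0. 0. 0.]
.456,-.105,.09,20 shift [ 0.    0.   -2.17] norm 2.2 turn [0. 0. 0.]
.383,-.291,.09,20 shift [-3.31  3.75  0.  ] norm 5.0 turn [0. 0. 0.]
.383,-.291,.009,20 shift [0.   0.   2.02] norm 2.0 turn [0. 0. 0.]
```

Emit:
send_rows([
  [[0.64,-0.67,0.22],[0,0,0]],
  [[1.28,-1.35,0.44],[0,0,0]],
  [[1.91,-2.02,0.66],[0,0,0]],
  [[2.55,-2.7,0.88],[0,0,0]],
  [[3.19,-3.37,1.1],[0,0,0]],
  [[3.83,-4.04,1.33],[0,0,0]],
  [[4.46,-4.72,1.55],[0,0,0]],
  [[5.1,-5.4,1.77],[0,0,0]],
], gripper=85, newtons=60)

```text
time_s: 0.77
position: [0.3501, -0.3584, 0.16]
tcp_rot: [[0.939, 0.345, -0.0], [0.345, -0.939, 0.0], [-0.0, -0.0, -1.0]]
wrist_force: [0.8, 0.1, -1.0]
grip_width: 0.996
grasp_force: 0.0
```

Emit:
send_rows([
  [[0.66,-0.72,0.2],[0,0,0]],
  [[1.32,-1.45,0.4],[0,0,0]],
  [[2.0,-2.18,0.6],[0,0,0]],
  [[2.66,-2.9,0.8],[0,0,0]],
  [[3.33,-3.63,1.0],[0,0,0]],
  [[4.0,-4.35,1.3],[0,0,0]],
  [[4.67,-5.08,1.5],[0,0,0]],
  [[4.67,-5.08,1.5],[0,0,0]],
])

```text
time_s: 1.43
position: [0.4574, -0.0965, 0.0994]
tcp_rot: [[0.934, 0.356, 0.0], [0.356, -0.934, 0.004], [0.002, -0.004, -1.0]]
wrist_force: [0.9, 0.6, 0.5]
grip_width: 0.991
grasp_force: 0.0
```

```bash
python3 plan.py .456,-.105,.003,20 .456,-.105,.09,20
```

```text
t 1.4 p [ 0.4574 -0.0965  0.0994] yaw 20.9 tiltz [ 5.e-04  4.e-03 -1.e+00] q [ 15.  19. -13. 123.   6.  39. -71.] grip 84.6 F [0.9 0.6 0.5]
.456,-.105,.003,20 shift [-0.11  0.19  2.41] norm 2.4 turn [-0.03 -0.02  0.14]
.456,-.105,.09,20 shift [ 0.    0.   -2.17] norm 2.2 turn [0. 0. 0.]
```

Emit:
send_rows([
  [[0,0,0],[0,0,0]],
  [[0,0,0],[0,0,0]],
])

```text
time_s: 1.6
position: [0.4547, -0.1053, 0.1003]
tcp_rot: [[0.938, 0.346, -0.001], [0.346, -0.938, -0.0], [-0.001, -0.0, -1.0]]
wrist_force: [0.2, 0.1, 0.3]
grip_width: 0.996
grasp_force: 0.0
```

```bash
python3 plan.py .456,-.105,.003,20 .456,-.105,.09,20
python3 - <<'E'
from h import *
im=camera("top"); cv2.imwrite("pics/s1.png",cv2.resize(im[:,:,::-1],(800,600),interpolation=cv2.INTER_CUBIC))
E
```

```text
t 1.6 p [ 0.4547 -0.1053  0.1003] yaw 20.2 tiltz [-1.e-03 -3.e-04 -1.e+00] q [ 16.  19. -12. 123.   6.  39. -71.] grip 85.0 F [0.2 0.1 0.3]
.456,-.105,.003,20 shift [0.04 0.   2.43] norm 2.4 turn [-0.    0.01  0.04]
.456,-.105,.09,20 shift [ 0.    0.   -2.17] norm 2.2 turn [0. 0. 0.]
```

View pics/s1.png

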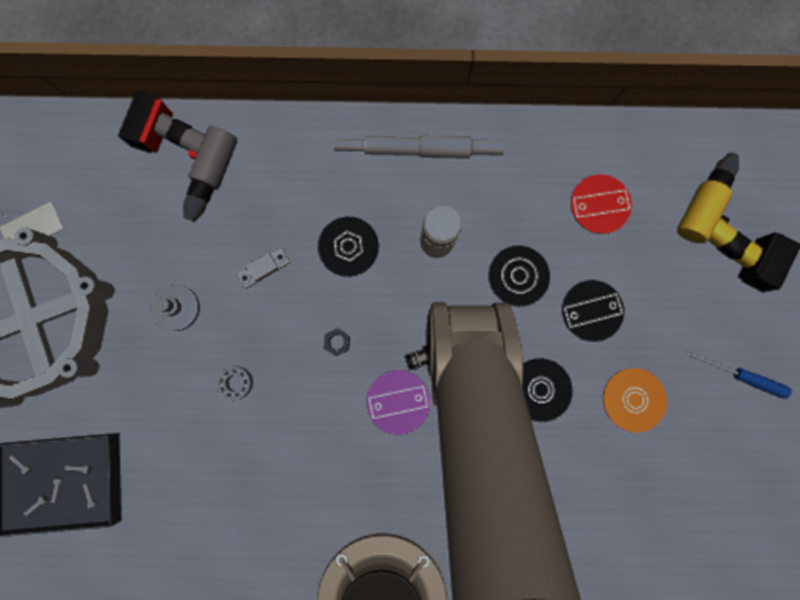

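The arm hides the sleeve from above and everything else is undisturbed. With hold rows the TCP settled on target, so I'm descending and gripping.

Emit:
send_rows([
  [[0,0,0.6],[0,0,0]],
  [[0,0,1.2],[0,0,0]],
  [[0,0,1.8],[0,0,0]],
  [[0,0,2.2],[0,0,0]],
  [[0.02,0,2.42],[0,0,0]],
  [[0.02,0,2.42],[0,0,0]],
  [[0.02,0,2.42],[0,0,0]],
])

```text
time_s: 2.23
position: [0.4558, -0.1057, 0.004]
tcp_rot: [[0.939, 0.344, -0.0], [0.344, -0.939, -0.0], [-0.0, 0.0, -1.0]]
wrist_force: [-0.2, 0.0, 0.2]
grip_width: 0.995
grasp_force: 0.0
```

Emit:
send_rows([
  [[0,0,0],[0,0,0]],
  [[0,0,0],[0,0,0]],
  [[0,0,0],[0,0,0]],
  [[0,0,0],[0,0,0]],
  [[0,0,0],[0,0,0]],
  [[0,0,0],[0,0,0]],
  [[0,0,0],[0,0,0]],
  [[0,0,0],[0,0,0]],
], gripper=30, newtons=60)

```text
time_s: 2.9
position: [0.4566, -0.105, 0.0049]
tcp_rot: [[0.939, 0.345, 0.002], [0.345, -0.939, -0.001], [0.001, 0.001, -1.0]]
wrist_force: [-1.5, -0.2, 10.7]
grip_width: 0.473
grasp_force: 59.5
```

Emit:
send_rows([
  [[0,0,-0.4],[0,0,0]],
  [[0,0,-1.0],[0,0,0]],
  [[0,0,-1.7],[0,0,0]],
  [[0,0,-2.17],[0,0,0]],
  [[0,0,-2.17],[0,0,0]],
  [[0,0,-2.17],[0,0,0]],
])

```text
time_s: 3.4
position: [0.4565, -0.1049, 0.0914]
tcp_rot: [[0.938, 0.345, 0.003], [0.345, -0.938, -0.001], [0.002, 0.001, -1.0]]
wrist_force: [-0.0, -0.0, -1.2]
grip_width: 0.471
grasp_force: 61.1
```

Emit:
send_rows([
  [[-0.3,0.35,0],[0,0,0]],
  [[-0.9,1.0,0],[0,0,0]],
  [[-1.5,1.7,0],[0,0,0]],
  [[-2.1,2.4,0],[0,0,0]],
  [[-2.7,3.1,0],[0,0,0]],
  [[-3.15,3.55,0],[0,0,0]],
  [[-3.31,3.75,0],[0,0,0]],
  [[-3.31,3.75,0],[0,0,0]],
])

```text
time_s: 4.07
position: [0.3813, -0.2934, 0.0892]
tcp_rot: [[0.94, 0.341, -0.002], [0.341, -0.94, 0.0], [-0.002, -0.001, -1.0]]
wrist_force: [1.2, -0.3, -1.0]
grip_width: 0.475
grasp_force: 61.0
```

Emit:
send_rows([
  [[0,0,0],[0,0,0]],
  [[0,0,0],[0,0,0]],
])

```text
time_s: 4.23
position: [0.384, -0.2894, 0.0899]
tcp_rot: [[0.938, 0.348, -0.001], [0.348, -0.938, 0.001], [-0.0, -0.002, -1.0]]
wrist_force: [-0.8, 1.1, -1.7]
grip_width: 0.469
grasp_force: 61.0
```

```bash
python3 plan.py .383,-.291,.012,20
python3 - <<'E'
from h import *
t=camera("top");s=camera("scene")
uv=proj("scene",[.383,-.291,.09]);ut=proj("top",[.383,-.291,.09]);print(uv,ut)
cv2.imwrite("pics/s2.png",np.hstack([crop(s,uv,40,400),crop(t,ut,40,400)]))
E
```

```text
t 4.2 p [ 0.384  -0.2894  0.0899] yaw 20.3 tiltz [-7.0e-04  1.4e-03 -1.0e+00] q [ 37.  21.  -9. 122.   5.  38. -45.] grip 40.1 F [-0.8  1.1 -1.7]
.383,-.291,.012,20 shift [-0.04  0.03  1.95] norm 1.9 turn [-0.01  0.    0.06]
[246.80206748 104.04521885] [353.41890428 250.41819421]
```

View pics/s2.png

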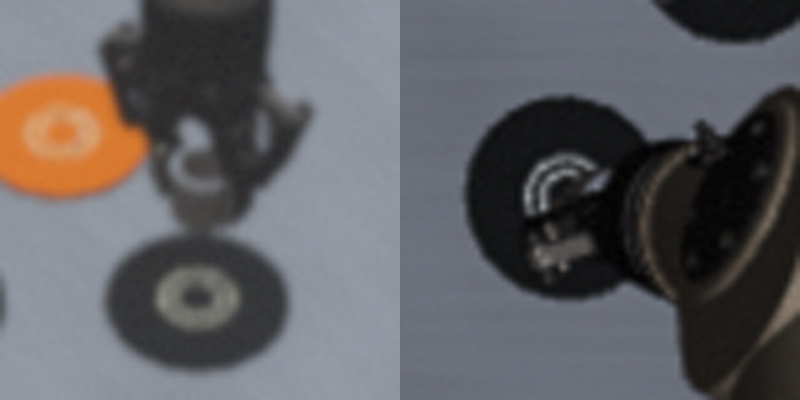

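The sleeve is held upright in the fingers, and the scene half puts it over the black sleeve pad (pad centre near crop pixel 197,297). Lowering it and releasing.

Emit:
send_rows([
  [[0,0,0.5],[0,0,0]],
  [[-0.03,0.03,1.0],[0,0,0]],
  [[-0.03,0.03,1.5],[0,0,0]],
  [[-0.03,0.03,1.75],[0,0,0]],
  [[-0.03,0.03,1.87],[0,0,0]],
  [[-0.03,0.03,1.96],[0,0,0]],
  [[-0.03,0.03,1.99],[0,0,0]],
  [[-0.03,0.03,1.99],[0,0,0]],
])

```text
time_s: 5.0
position: [0.3833, -0.2929, 0.0114]
tcp_rot: [[0.938, 0.346, 0.001], [0.346, -0.938, -0.0], [0.001, 0.001, -1.0]]
wrist_force: [0.3, 0.6, -1.3]
grip_width: 0.474
grasp_force: 61.0
```

Emit:
send_rows([
  [[0,0,0],[0,0,0]],
  [[0,0,0],[0,0,0]],
  [[0,0,0],[0,0,0]],
  [[0,0,0],[0,0,0]],
  [[0,0,0],[0,0,0]],
], gripper=80)

```text
time_s: 5.42
position: [0.3829, -0.293, 0.0112]
tcp_rot: [[0.938, 0.345, 0.001], [0.345, -0.938, -0.0], [0.0, 0.001, -1.0]]
wrist_force: [-0.2, 0.1, -0.7]
grip_width: 0.936
grasp_force: 0.0
```

```bash
python3 plan.py .383,-.291,.12,20 .4,-.1,.12,20 .4655,.0957,.11,0 .4655,.0957,.005,0
```

```text
t 5.4 p [ 0.3829 -0.293   0.0112] yaw 20.2 tiltz [ 5.e-04 -4.e-04 -1.e+00] q [ 36.  29.  -7. 124.   8.  27. -47.] grip 80.0 F [-0.2  0.1 -0.7]
.383,-.291,.12,20 shift [ 0.02 -0.04 -2.72] norm 2.7 turn [ 0.01 -0.    0.03]
.4,-.1,.12,20 shift [ 2.03 -4.34  0.  ] norm 4.8 turn [0. 0. 0.]
.4655,.0957,.11,0 shift [ 3.21 -4.04  0.25] norm 5.2 turn [0.   0.   3.33]
.4655,.0957,.005,0 shift [0.   0.   2.62] norm 2.6 turn [0. 0. 0.]
```

Emit:
send_rows([
  [[0,0,-0.5],[0,0,0]],
  [[0,0,-1.2],[0,0,0]],
  [[0,0,-2.0],[0,0,0]],
  [[0,-0.04,-2.72],[0,0,0]],
  [[0,-0.04,-2.72],[0,0,0]],
])

```text
time_s: 5.83
position: [0.385, -0.293, 0.1247]
tcp_rot: [[0.938, 0.345, 0.007], [0.345, -0.938, -0.005], [0.005, 0.007, -1.0]]
wrist_force: [0.6, 0.1, -0.7]
grip_width: 0.943
grasp_force: 0.0
```

Emit:
send_rows([
  [[0.4,-0.6,0],[0,0,0]],
  [[0.8,-1.2,0],[0,0,0]],
  [[1.3,-1.9,0],[0,0,0]],
  [[1.8,-2.6,0],[0,0,0]],
  [[2.3,-3.3,0],[0,0,0]],
  [[2.75,-4.07,0],[0,0,0]],
])

```text
time_s: 6.33
position: [0.4297, -0.0992, 0.1197]
tcp_rot: [[0.939, 0.345, 0.001], [0.345, -0.939, -0.0], [0.001, 0.0, -1.0]]
wrist_force: [0.7, -0.7, 0.2]
grip_width: 0.936
grasp_force: 0.0
```

Emit:
send_rows([
  [[0.42,-0.72,0],[0,0,0.6]],
  [[0.84,-1.44,0],[0,0,1.2]],
  [[1.26,-2.15,0.1],[0,0,1.8]],
  [[1.68,-2.86,0.2],[0,0,2.4]],
  [[2.1,-3.57,0.25],[0,0,3.0]],
  [[2.52,-4.28,0.25],[0,0,3.37]],
  [[2.52,-4.28,0.25],[0,0,3.37]],
  [[2.52,-4.28,0.25],[0,0,3.37]],
], gripper=85)

```text
time_s: 7.0
position: [0.4646, 0.0972, 0.1095]
tcp_rot: [[1.0, 0.005, -0.0], [0.005, -1.0, 0.001], [-0.0, -0.001, -1.0]]
wrist_force: [0.1, -0.7, -0.6]
grip_width: 0.994
grasp_force: 0.0
```

Emit:
send_rows([
  [[0,0,0],[0,0,0]],
  [[0,0,0],[0,0,0]],
])

```text
time_s: 7.17
position: [0.4642, 0.0934, 0.1094]
tcp_rot: [[1.0, -0.002, -0.001], [-0.002, -1.0, -0.001], [-0.001, 0.001, -1.0]]
wrist_force: [0.1, -0.5, 0.8]
grip_width: 0.99
grasp_force: 0.0
```

```bash
python3 plan.py .4655,.0957,.005,0 .4655,.0957,.1,0 .652,.080,.1,0 .652,.08,.012,0
python3 - <<'E'
from h import *
t=camera("top");s=camera("scene")
uv=proj("scene",[.383,-.291,.02]);ut=proj("top",[.383,-.291,.02]);print(uv,ut)
cv2.imwrite("pics/s3.png",np.hstack([crop(s,uv,30,390),crop(t,ut,30,390)]))
E
```

```text
t 7.2 p [0.4642 0.0934 0.1094] yaw -0.1 tiltz [-7.e-04 -9.e-04 -1.e+00] q [  -6.   19.  -16.  121.    8.   40. -117.] grip 84.5 F [ 0.1 -0.5  0.8]
.4655,.0957,.005,0 shift [ 0.03 -0.06  2.61] norm 2.6 turn [ 0.01  0.01 -0.02]
.4655,.0957,.1,0 shift [ 0.    0.   -2.38] norm 2.4 turn [0. 0. 0.]
.652,.080,.1,0 shift [4.66 0.39 0.  ] norm 4.7 turn [0. 0. 0.]
.652,.08,.012,0 shift [0.  0.  2.2] norm 2.2 turn [0. 0. 0.]
[246.3415101  120.20750202] [346.84465665 249.06274211]
```

View pics/s3.png

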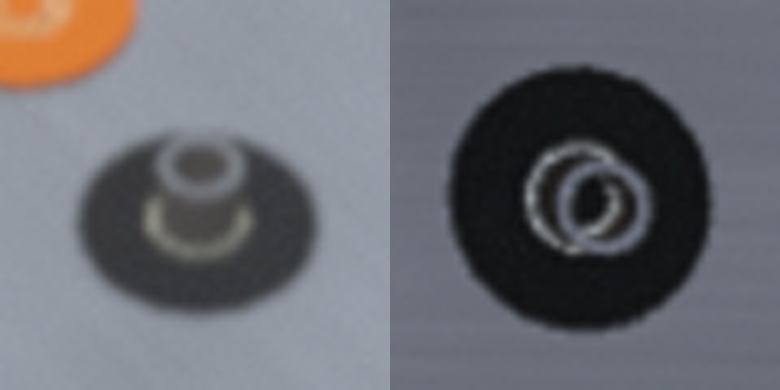

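The sleeve stands upright on its pad, with the outline showing evenly around its foot (scene crop about 198,215). I'll measure the offset with the others at the end. Now the nut.

Emit:
send_rows([
  [[0,0,0.6],[0,0,0]],
  [[0.03,-0.05,1.2],[0,0,0]],
  [[0.03,-0.05,1.8],[0,0,0]],
  [[0.03,-0.05,2.3],[0,0,0]],
  [[0.03,-0.05,2.6],[0,0,0]],
  [[0.03,-0.05,2.6],[0,0,0]],
  [[0.03,-0.05,2.6],[0,0,0]],
])

```text
time_s: 7.85
position: [0.4655, 0.096, 0.0055]
tcp_rot: [[1.0, -0.001, -0.001], [-0.001, -1.0, -0.001], [-0.001, 0.001, -1.0]]
wrist_force: [0.7, 0.3, 0.2]
grip_width: 0.995
grasp_force: 0.0
```

Emit:
send_rows([
  [[0,0,0],[0,0,0]],
  [[0,0,0],[0,0,0]],
  [[0,0,0],[0,0,0]],
  [[0,0,0],[0,0,0]],
  [[0,0,0],[0,0,0]],
  [[0,0,0],[0,0,0]],
  [[0,0,0],[0,0,0]],
], gripper=34)

```text
time_s: 8.43
position: [0.4666, 0.0967, 0.007]
tcp_rot: [[1.0, -0.001, 0.002], [-0.001, -1.0, -0.0], [0.002, 0.0, -1.0]]
wrist_force: [-0.8, -2.1, 8.9]
grip_width: 0.523
grasp_force: 60.4
```

Emit:
send_rows([
  [[0,0,-0.4],[0,0,0]],
  [[0,0,-1.0],[0,0,0]],
  [[0,0,-1.7],[0,0,0]],
  [[0,0,-2.35],[0,0,0]],
  [[0,0,-2.35],[0,0,0]],
  [[0,0,-2.35],[0,0,0]],
])

```text
time_s: 8.93
position: [0.4668, 0.0971, 0.1012]
tcp_rot: [[1.0, -0.0, 0.004], [-0.0, -1.0, 0.001], [0.004, -0.001, -1.0]]
wrist_force: [0.0, 0.0, -2.0]
grip_width: 0.523
grasp_force: 63.0
```

```bash
python3 plan.py .652,.080,.1,0 .652,.08,.012,0
```

```text
t 8.9 p [0.4668 0.0971 0.1012] yaw -0.0 tiltz [ 3.6e-03  7.0e-04 -1.0e+00] q [  -6.   20.  -16.  122.    9.   39. -117.] grip 44.6 F [ 0.  0. -2.]
.652,.080,.1,0 shift [4.63 0.43 0.05] norm 4.6 turn [-0.01 -0.03 -0.  ]
.652,.08,.012,0 shift [0.  0.  2.2] norm 2.2 turn [0. 0. 0.]
```

Emit:
send_rows([
  [[0.4,0.04,0],[0,0,0]],
  [[1.1,0.1,0],[0,0,0]],
  [[1.9,0.17,0],[0,0,0]],
  [[2.7,0.25,0],[0,0,0]],
  [[3.5,0.33,0],[0,0,0]],
  [[4.2,0.4,0],[0,0,0]],
  [[4.63,0.42,0],[0,0,0]],
  [[4.63,0.42,0],[0,0,0]],
])

```text
time_s: 9.6
position: [0.6537, 0.079, 0.0976]
tcp_rot: [[1.0, -0.002, 0.0], [-0.002, -1.0, -0.001], [0.0, 0.001, -1.0]]
wrist_force: [0.5, -0.7, -2.3]
grip_width: 0.525
grasp_force: 62.9
```

Emit:
send_rows([
  [[0,0,0],[0,0,0]],
  [[0,0,0],[0,0,0]],
  [[0,0,0],[0,0,0]],
])

```text
time_s: 9.85
position: [0.6493, 0.0804, 0.0987]
tcp_rot: [[1.0, 0.001, -0.002], [0.001, -1.0, -0.0], [-0.002, 0.0, -1.0]]
wrist_force: [0.1, -0.1, -3.1]
grip_width: 0.521
grasp_force: 62.9
```

```bash
python3 plan.py .652,.08,.0125,0
```

```text
t 9.8 p [0.6493 0.0804 0.0987] yaw 0.0 tiltz [-2.4e-03 -4.0e-04 -1.0e+00] q [  -3.   34.  -13.   97.   10.   50. -110.] grip 44.5 F [ 0.1 -0.1 -3.1]
.652,.08,.0125,0 shift [0.07 0.01 2.16] norm 2.2 turn [0.   0.02 0.01]
```

Emit:
send_rows([
  [[0,0,0.5],[0,0,0]],
  [[0.04,0,1.1],[0,0,0]],
  [[0.04,0,1.6],[0,0,0]],
  [[0.04,0,1.9],[0,0,0]],
  [[0.04,0,2.03],[0,0,0]],
  [[0.04,0,2.11],[0,0,0]],
  [[0.04,0,2.15],[0,0,0]],
  [[0.04,0,2.15],[0,0,0]],
])

```text
time_s: 10.52
position: [0.6532, 0.0803, 0.0145]
tcp_rot: [[1.0, -0.0, 0.001], [-0.0, -1.0, 0.0], [0.001, -0.0, -1.0]]
wrist_force: [-0.3, -0.0, -1.4]
grip_width: 0.523
grasp_force: 62.8
```

Emit:
send_rows([
  [[0,0,0],[0,0,0]],
  [[0,0,0],[0,0,0]],
  [[0,0,0],[0,0,0]],
  [[0,0,0],[0,0,0]],
  [[0,0,0],[0,0,0]],
], gripper=80)

```text
time_s: 10.93
position: [0.653, 0.0802, 0.0142]
tcp_rot: [[1.0, -0.0, 0.001], [-0.0, -1.0, 0.0], [0.001, -0.0, -1.0]]
wrist_force: [-0.1, 0.3, 0.1]
grip_width: 0.937
grasp_force: 0.0
```

Emit:
send_rows([
  [[0,0,-0.4],[0,0,0]],
  [[0,0,-1.1],[0,0,0]],
  [[0,0,-1.9],[0,0,0]],
  [[0,0,-2.7],[0,0,0]],
  [[0,0,-2.7],[0,0,0]],
  [[0,0,-2.7],[0,0,0]],
])

```text
time_s: 11.43
position: [0.6543, 0.0804, 0.1243]
tcp_rot: [[1.0, -0.0, 0.005], [-0.0, -1.0, 0.001], [0.005, -0.001, -1.0]]
wrist_force: [0.0, 0.9, -0.7]
grip_width: 0.937
grasp_force: 0.0
```

```bash
python3 plan.py .606,.2425,.12,-58 .606,.2425,.006,-58 .606,.2425,.1,-58
```

```text
t 11.4 p [0.6543 0.0804 0.1243] yaw -0.0 tiltz [ 5.e-03  8.e-04 -1.e+00] q [  -3.   33.  -13.   96.    9.   52. -110.] grip 80.0 F [ 0.   0.9 -0.7]
.606,.2425,.12,-58 shift [-1.21 -4.05  0.11] norm 4.2 turn [-0.03 -0.04  9.66]
.606,.2425,.006,-58 shift [0.   0.   2.85] norm 2.8 turn [0. 0. 0.]
.606,.2425,.1,-58 shift [ 0.    0.   -2.35] norm 2.3 turn [0. 0. 0.]
```

Emit:
send_rows([
  [[-0.15,-0.5,0],[0,0,-1]],
  [[-0.3,-1.0,0],[0,0,-2]],
  [[-0.45,-1.5,0],[0,0,-3]],
  [[-0.6,-2.0,0],[0,0,-4]],
  [[-0.75,-2.5,0],[0,0,-5]],
  [[-0.9,-3.0,0],[0,0,-6]],
  [[-1.05,-3.5,0],[0,0,-7]],
  [[-1.21,-4.05,0],[0,0,-8]],
], gripper=85)

```text
time_s: 12.1
position: [0.6032, 0.242, 0.1201]
tcp_rot: [[0.666, 0.746, -0.002], [0.746, -0.666, -0.001], [-0.003, -0.001, -1.0]]
wrist_force: [0.6, -0.5, 0.1]
grip_width: 0.995
grasp_force: 0.0
```

Emit:
send_rows([
  [[0,0,0],[0,0,-1]],
  [[0,0,0],[0,0,-2.1]],
  [[0,0,0],[0,0,-3.2]],
  [[0,0,0],[0,0,-4.3]],
  [[0,0,0],[0,0,-5.4]],
  [[0,0,0],[0,0,-6.5]],
  [[0,0,0],[0,0,-7.6]],
  [[0,0,0],[0,0,-8.6]],
])

```text
time_s: 12.77
position: [0.6033, 0.2417, 0.12]
tcp_rot: [[-0.172, 0.985, -0.002], [0.985, 0.172, -0.001], [-0.0, -0.003, -1.0]]
wrist_force: [-0.8, -0.2, 0.2]
grip_width: 0.994
grasp_force: 0.0
```

Emit:
send_rows([
  [[0,0,0],[0,0,-1]],
  [[0,0,0],[0,0,-2.1]],
  [[0,0,0],[0,0,-3.2]],
  [[0,0,0],[0,0,-3.73]],
  [[0,0,0],[0,0,-3.73]],
  [[0,0,0],[0,0,-3.73]],
])

```text
time_s: 13.27
position: [0.6036, 0.2418, 0.1204]
tcp_rot: [[-0.528, 0.849, -0.002], [0.849, 0.528, -0.0], [0.001, -0.002, -1.0]]
wrist_force: [0.2, 0.4, 0.3]
grip_width: 0.994
grasp_force: 0.0
```

```bash
python3 plan.py .606,.2425,.006,122
python3 - <<'E'
from h import *
t=camera("top");s=camera("scene")
uv=proj("scene",[.606,.2425,.02]);ut=proj("top",[.652,.08,.02]);print(uv,ut)
cv2.imwrite("pics/s4.png",np.hstack([crop(s,uv,44,400),crop(t,ut,44,400)]))
E
```

```text
t 13.3 p [0.6036 0.2418 0.1204] yaw 121.9 tiltz [-2.e-03 -4.e-04 -1.e+00] q [  2.  38. -43.  96.  30.  58. -19.] grip 84.9 F [0.2 0.4 0.3]
.606,.2425,.006,122 shift [-0.02  0.07  2.86] norm 2.9 turn [-0.02 -0.01 -0.02]
[301.39250658 286.41770233] [221.91232098 156.17593317]
```

View pics/s4.png

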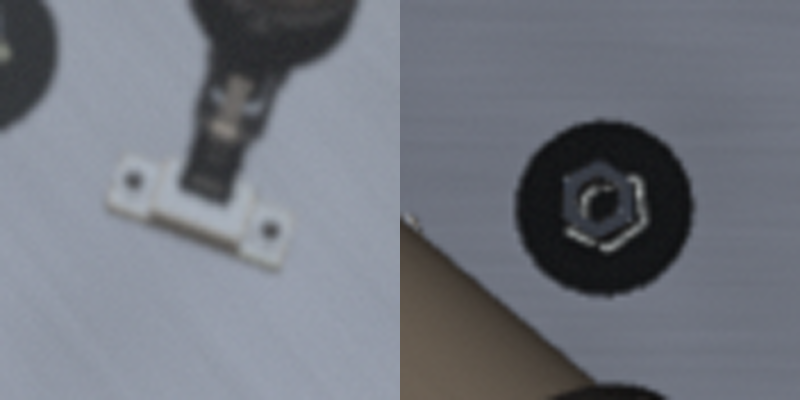

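The nut lies flat on its pad (top crop about 600,205), close to the hexagon. The fingers are above the cap's middle block, turned square to it. Descending on the cap.

Emit:
send_rows([
  [[0,0.03,0.6],[0,0,0]],
  [[0,0.06,1.3],[0,0,0]],
  [[0,0.06,2.0],[0,0,0]],
  [[0,0.06,2.5],[0,0,0]],
  [[0,0.06,2.86],[0,0,0]],
  [[0,0.06,2.86],[0,0,0]],
  [[0,0.06,2.86],[0,0,0]],
])

```text
time_s: 13.95
position: [0.6061, 0.2436, 0.0071]
tcp_rot: [[-0.529, 0.848, -0.001], [0.848, 0.529, -0.0], [0.0, -0.001, -1.0]]
wrist_force: [-0.1, 0.5, 0.8]
grip_width: 0.992
grasp_force: 0.0
```

Emit:
send_rows([
  [[0,0,0],[0,0,0]],
  [[0,0,0],[0,0,0]],
  [[0,0,0],[0,0,0]],
  [[0,0,0],[0,0,0]],
  [[0,0,0],[0,0,0]],
  [[0,0,0],[0,0,0]],
  [[0,0,0],[0,0,0]],
  [[0,0,0],[0,0,0]],
], gripper=22)

```text
time_s: 14.62
position: [0.607, 0.2438, 0.0085]
tcp_rot: [[-0.529, 0.848, 0.002], [0.848, 0.529, 0.0], [-0.0, 0.002, -1.0]]
wrist_force: [-1.2, -0.6, 4.9]
grip_width: 0.379
grasp_force: 62.3
```

Emit:
send_rows([
  [[0,0,-0.4],[0,0,0]],
  [[0,0,-1.0],[0,0,0]],
  [[0,0,-1.8],[0,0,0]],
  [[0,0,-2.6],[0,0,0]],
  [[0,0,-3.0],[0,0,0]],
  [[0,0,-3.0],[0,0,0]],
])

```text
time_s: 15.12
position: [0.6084, 0.245, 0.1322]
tcp_rot: [[-0.529, 0.848, 0.007], [0.848, 0.529, 0.003], [-0.001, 0.007, -1.0]]
wrist_force: [0.3, -0.2, -2.1]
grip_width: 0.384
grasp_force: 61.3
```

```bash
python3 plan.py .53,.06,.15,122 .5,-.13,.14,122 .534,-.394,.12,105.5 .534,-.394,.012,105.5
```

```text
t 15.1 p [0.6084 0.245  0.1322] yaw 122.0 tiltz [ 0.0067  0.0031 -1.    ] q [  2.  38. -43.  95.  29.  59. -18.] grip 32.8 F [ 0.3 -0.2 -2.1]
.53,.06,.15,122 shift [-2.89 -4.11 -0.47] norm 5.0 turn [ 0.07  0.01 -0.01]
.5,-.13,.14,122 shift [-3.63 -3.15  0.25] norm 4.8 turn [0. 0. 0.]
.534,-.394,.12,105.5 shift [-6.05 -2.78  0.5 ] norm 6.7 turn [0.   0.   2.75]
.534,-.394,.012,105.5 shift [0.  0.  2.7] norm 2.7 turn [0. 0. 0.]
```

Emit:
send_rows([
  [[-0.3,-0.4,-0.1],[0,0,0]],
  [[-0.7,-1.0,-0.2],[0,0,0]],
  [[-1.15,-1.65,-0.3],[0,0,0]],
  [[-1.6,-2.3,-0.45],[0,0,0]],
  [[-2.05,-2.9,-0.45],[0,0,0]],
  [[-2.5,-3.5,-0.45],[0,0,0]],
  [[-2.89,-4.11,-0.45],[0,0,0]],
])

```text
time_s: 15.7
position: [0.5265, 0.0561, 0.144]
tcp_rot: [[-0.529, 0.849, -0.002], [0.849, 0.529, -0.001], [0.0, -0.002, -1.0]]
wrist_force: [0.6, -0.4, -1.6]
grip_width: 0.383
grasp_force: 61.3
```

Emit:
send_rows([
  [[-0.5,-0.5,0],[0,0,0]],
  [[-1.05,-0.95,0],[0,0,0]],
  [[-1.6,-1.4,0],[0,0,0]],
  [[-2.1,-1.85,0.1],[0,0,0]],
  [[-2.6,-2.3,0.2],[0,0,0]],
  [[-3.1,-2.7,0.25],[0,0,0]],
  [[-3.63,-3.15,0.25],[0,0,0]],
])

```text
time_s: 16.28
position: [0.4962, -0.1326, 0.1337]
tcp_rot: [[-0.53, 0.848, -0.003], [0.848, 0.53, 0.001], [0.002, -0.002, -1.0]]
wrist_force: [0.7, -0.0, -2.6]
grip_width: 0.382
grasp_force: 61.2
```

Emit:
send_rows([
  [[-0.75,-0.35,0.1],[0,0,0.4]],
  [[-1.55,-0.7,0.1],[0,0,0.8]],
  [[-2.4,-1.1,0.2],[0,0,1.2]],
  [[-3.25,-1.5,0.3],[0,0,1.6]],
  [[-4.1,-1.9,0.4],[0,0,2.0]],
  [[-4.9,-2.25,0.5],[0,0,2.4]],
  [[-5.6,-2.55,0.5],[0,0,2.75]],
  [[-6.05,-2.78,0.5],[0,0,2.75]],
])

```text
time_s: 16.95
position: [0.5301, -0.3995, 0.113]
tcp_rot: [[-0.262, 0.965, -0.003], [0.965, 0.262, -0.0], [0.001, -0.003, -1.0]]
wrist_force: [-0.0, -0.0, -2.3]
grip_width: 0.382
grasp_force: 61.3
```

Emit:
send_rows([
  [[0,0,0],[0,0,0]],
  [[0,0,0],[0,0,0]],
  [[0,0,0],[0,0,0]],
  [[0,0,0],[0,0,0]],
])

```text
time_s: 17.28
position: [0.5317, -0.3938, 0.1147]
tcp_rot: [[-0.269, 0.963, -0.001], [0.963, 0.269, 0.001], [0.002, -0.001, -1.0]]
wrist_force: [-0.1, 0.8, -3.3]
grip_width: 0.38
grasp_force: 61.3
```

```bash
python3 plan.py .534,-.394,.014,105.5
python3 - <<'E'
from h import *
t=camera("top");s=camera("scene")
uv=proj("scene",[.534,-.394,.05]);ut=proj("top",[.652,.08,.02])
cv2.imwrite("pics/s5.png",np.hstack([crop(s,uv,40,400),crop(t,ut,24,400)]))
E
```

```text
t 17.3 p [ 0.5317 -0.3938  0.1147] yaw 105.6 tiltz [-0.001   0.0014 -1.    ] q [ 55.  37. -35.  95.  25.  56.  27.] grip 32.5 F [-0.1  0.8 -3.3]
.534,-.394,.014,105.5 shift [-0.02  0.06  2.52] norm 2.5 turn [-0.01 -0.02  0.02]
```

View pics/s5.png

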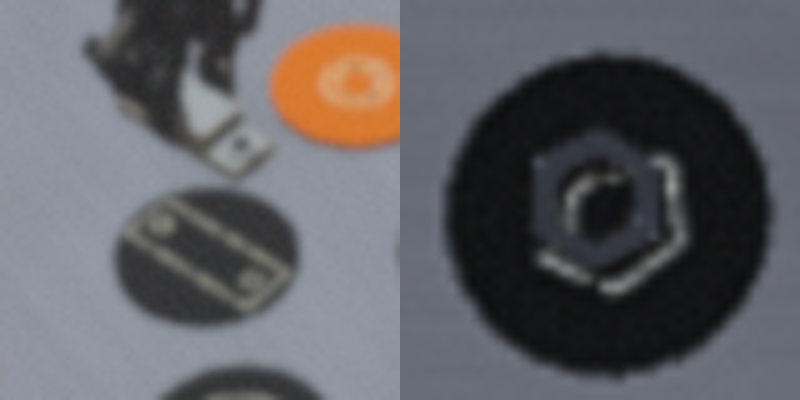

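The cap hangs level and parallel to its rectangle (scene crop pad about 208,258). Lowering.

Emit:
send_rows([
  [[0,0,0.5],[0,0,0]],
  [[0,0.04,1.1],[0,0,0]],
  [[0,0.04,1.7],[0,0,0]],
  [[0,0.04,2.1],[0,0,0]],
  [[0,0.04,2.35],[0,0,0]],
  [[0,0.04,2.46],[0,0,0]],
  [[0,0.04,2.53],[0,0,0]],
  [[0,0.04,2.53],[0,0,0]],
])

```text
time_s: 18.05
position: [0.5338, -0.3954, 0.0145]
tcp_rot: [[-0.267, 0.964, 0.001], [0.964, 0.267, -0.0], [-0.0, 0.001, -1.0]]
wrist_force: [-0.4, -0.5, -2.3]
grip_width: 0.386
grasp_force: 61.3
```

Emit:
send_rows([
  [[0,0,0],[0,0,0]],
  [[0,0,0],[0,0,0]],
  [[0,0,0.01],[0,0,0]],
])

```text
time_s: 18.3
position: [0.534, -0.3957, 0.0148]
tcp_rot: [[-0.267, 0.964, 0.001], [0.964, 0.267, -0.001], [-0.001, 0.001, -1.0]]
wrist_force: [0.6, 0.4, -3.0]
grip_width: 0.383
grasp_force: 61.3
```

Emit:
send_rows([
  [[0,0,0.03],[0,0,0]],
  [[0,0,0.03],[0,0,0]],
])

```text
time_s: 18.47
position: [0.5339, -0.3957, 0.0135]
tcp_rot: [[-0.267, 0.964, 0.001], [0.964, 0.267, -0.001], [-0.001, 0.001, -1.0]]
wrist_force: [-1.4, 1.0, 4.0]
grip_width: 0.386
grasp_force: 61.8
```

Emit:
send_rows([
  [[0,0,0],[0,0,0]],
  [[0,0,0],[0,0,0]],
  [[0,0,0],[0,0,0]],
  [[0,0,0],[0,0,0]],
  [[0,0,0],[0,0,0]],
], gripper=80)

```text
time_s: 18.88
position: [0.5334, -0.3953, 0.0125]
tcp_rot: [[-0.267, 0.964, 0.0], [0.964, 0.267, 0.0], [0.0, 0.0, -1.0]]
wrist_force: [0.0, 0.8, 0.4]
grip_width: 0.934
grasp_force: 0.0
```

Emit:
send_rows([
  [[0,0,-0.4],[0,0,0]],
  [[0,0,-1.0],[0,0,0]],
  [[0,0,-1.8],[0,0,0]],
  [[0,0,-2.6],[0,0,0]],
  [[0,0,-3.4],[0,0,0]],
  [[0,0,-3.4],[0,0,0]],
])

```text
time_s: 19.38
position: [0.5374, -0.3968, 0.1572]
tcp_rot: [[-0.267, 0.964, 0.01], [0.964, 0.267, -0.006], [-0.009, 0.008, -1.0]]
wrist_force: [0.7, 0.1, 0.6]
grip_width: 0.935
grasp_force: 0.0
```

```bash
python3 plan.py .48,-.13,.15,75 .45,.08,.15,30 .387,.284,.12,5 .387,.284,.002,5
```

```text
t 19.4 p [ 0.5374 -0.3968  0.1572] yaw 105.5 tiltz [ 0.0101 -0.0062 -0.9999] q [ 56.  35. -36.  93.  23.  59.  29.] grip 79.9 F [0.7 0.1 0.6]
.48,-.13,.15,75 shift [6.81 0.4  0.12] norm 6.8 turn [0.1  0.06 5.08]
.45,.08,.15,30 shift [ 4.88 -2.08  0.  ] norm 5.3 turn [0.  0.  7.5]
.387,.284,.12,5 shift [ 1.19 -5.2   0.75] norm 5.4 turn [0.   0.   4.17]
.387,.284,.002,5 shift [0.   0.   2.95] norm 3.0 turn [0. 0. 0.]
```

```bash
python3 plan.py .48,-.13,.15,90 .45,.08,.15,90 .387,.284,.12,90 .387,.284,.002,90
```

```text
t 19.4 p [ 0.5374 -0.3968  0.1572] yaw 105.5 tiltz [ 0.0101 -0.0062 -0.9999] q [ 56.  35. -36.  93.  23.  59.  29.] grip 79.9 F [0.7 0.1 0.6]
.48,-.13,.15,90 shift [6.81 0.4  0.12] norm 6.8 turn [0.09 0.07 2.58]
.45,.08,.15,90 shift [ 5.25 -0.75  0.  ] norm 5.3 turn [0. 0. 0.]
.387,.284,.12,90 shift [ 5.1  -1.58  0.75] norm 5.4 turn [0. 0. 0.]
.387,.284,.002,90 shift [0.   0.   2.95] norm 2.9 turn [0. 0. 0.]
```

Emit:
send_rows([
  [[0.8,0.05,0],[0,0,0.3]],
  [[1.7,0.1,0],[0,0,0.6]],
  [[2.6,0.15,0],[0,0,0.9]],
  [[3.5,0.2,0],[0,0,1.3]],
  [[4.4,0.25,0],[0,0,1.7]],
  [[5.2,0.3,0],[0,0,2.1]],
  [[6.0,0.35,0],[0,0,2.5]],
  [[6.8,0.4,0.1],[0,0,2.58]],
], gripper=85)

```text
time_s: 20.05
position: [0.4764, -0.1274, 0.1461]
tcp_rot: [[0.002, 1.0, 0.002], [1.0, -0.002, -0.001], [-0.001, 0.002, -1.0]]
wrist_force: [1.0, 0.7, 0.7]
grip_width: 0.992
grasp_force: 0.0
```

Emit:
send_rows([
  [[0.8,-0.1,0],[0,0,0]],
  [[1.6,-0.2,0],[0,0,0]],
  [[2.4,-0.3,0],[0,0,0]],
  [[3.1,-0.4,0],[0,0,0]],
  [[3.8,-0.5,0],[0,0,0]],
  [[4.5,-0.6,0],[0,0,0]],
  [[5.25,-0.75,0],[0,0,0]],
])

```text
time_s: 20.63
position: [0.4464, 0.0823, 0.1455]
tcp_rot: [[0.0, 1.0, 0.002], [1.0, -0.0, -0.0], [-0.0, 0.002, -1.0]]
wrist_force: [0.3, -0.2, -0.7]
grip_width: 0.995
grasp_force: 0.0
```

Emit:
send_rows([
  [[0.75,-0.23,0],[0,0,0]],
  [[1.5,-0.46,0],[0,0,0]],
  [[2.25,-0.7,0.2],[0,0,0]],
  [[3.0,-0.93,0.4],[0,0,0]],
  [[3.75,-1.16,0.6],[0,0,0]],
  [[4.5,-1.4,0.75],[0,0,0]],
  [[5.1,-1.58,0.75],[0,0,0]],
  [[5.1,-1.58,0.75],[0,0,0]],
])

```text
time_s: 21.3
position: [0.381, 0.2912, 0.1159]
tcp_rot: [[-0.007, 1.0, 0.001], [1.0, 0.007, 0.005], [0.005, 0.001, -1.0]]
wrist_force: [0.6, 1.2, 1.3]
grip_width: 0.993
grasp_force: 0.0
```

Emit:
send_rows([
  [[0,0,0],[0,0,0]],
  [[0,0,0],[0,0,0]],
  [[0,0,0],[0,0,0]],
  [[0,0,0],[0,0,0]],
])

```text
time_s: 21.63
position: [0.3838, 0.2838, 0.1147]
tcp_rot: [[0.002, 1.0, 0.001], [1.0, -0.002, -0.001], [-0.001, 0.001, -1.0]]
wrist_force: [0.5, 0.2, 0.2]
grip_width: 0.995
grasp_force: 0.0
```

```bash
python3 plan.py .387,.284,.002,90
python3 - <<'E'
from h import *
t=camera("top");s=camera("scene"); np.save("top1.npy",t); np.save("scene1.npy",s)
for cam,im in(("top",t),("scene",s)):
  for n,xy,h in(("sleeve",(.383,-.291),.036),("nut",(.652,.08),.026),("cap",(.534,-.394),.026)):
    print(n,cam,"pad",proj(cam,[*xy,.005]).round(1),"topface if centred",proj(cam,[*xy,.005+h]).round(1))
P=[(.383,-.291),(.652,.08),(.534,-.394)]
cv2.imwrite("pics/s6.png",np.vstack([np.hstack([crop(im,np.round(proj(c,[*p,.02])),24,264) for p in P]) for c,im in(("top",t),("scene",s))]))
print([np.round(proj(c,[*p,.02])) for c in("top","scene") for p in P])
E
```

```text
t 21.6 p [0.3838 0.2838 0.1147] yaw 89.9 tiltz [ 5.e-04 -7.e-04 -1.e+00] q [ -7.  24. -45. 119.  24.  46. -66.] grip 85.0 F [0.5 0.2 0.2]
.387,.284,.002,90 shift [0.01 0.08 2.82] norm 2.8 turn [ 0.01  0.01 -0.02]
sleeve top pad [345.5 248.8] topface if centred [348.7 249.4]
nut top pad [222.4 157.2] topface if centred [221.6 155.4]
cap top pad [379.2 198.4] topface if centred [382.3 197.6]
sleeve scene pad [246.2 123.5] topface if centred [246.5 115.5]
nut scene pad [247.3 251. ] topface if centred [247.5 246.4]
cap scene pad [189.3 124.2] topface if centred [188.6 118.4]
[array([347., 249.]), array([222., 156.]), array([381., 198.]), array([246., 120.]), array([247., 248.]), array([189., 121.])]
```

View pics/s6.png

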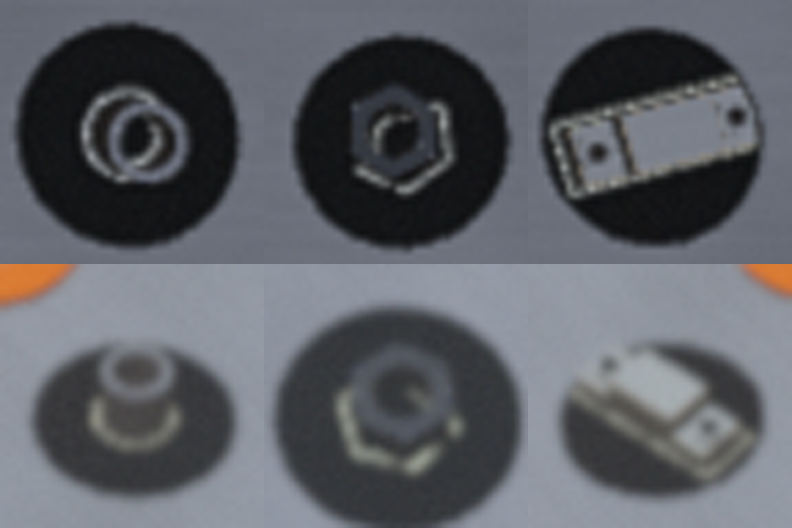

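All three placed parts sit flat and within about 3 mm of their outline centres (sleeve ring at crop 148,140; nut at 393,127; cap hole midpoint at 667,135), and the cap is parallel to its rectangle. Now the bearing.

Emit:
send_rows([
  [[0,0.03,0.6],[0,0,0]],
  [[0,0.07,1.3],[0,0,0]],
  [[0,0.07,2.0],[0,0,0]],
  [[0,0.07,2.5],[0,0,0]],
  [[0,0.07,2.8],[0,0,0]],
  [[0,0.07,2.8],[0,0,0]],
  [[0,0.07,2.8],[0,0,0]],
])

```text
time_s: 22.32
position: [0.3859, 0.2851, 0.0026]
tcp_rot: [[0.0, 1.0, -0.0], [1.0, -0.0, -0.0], [-0.0, -0.0, -1.0]]
wrist_force: [-0.1, 0.8, 0.7]
grip_width: 0.995
grasp_force: 0.0
```

Emit:
send_rows([
  [[0,0,0],[0,0,0]],
  [[0,0,0],[0,0,0]],
  [[0,0,0],[0,0,0]],
  [[0,0,0],[0,0,0]],
  [[0,0,0],[0,0,0]],
  [[0,0,0],[0,0,0]],
], gripper=50, newtons=80)

```text
time_s: 22.82
position: [0.3867, 0.2857, 0.0045]
tcp_rot: [[-0.0, 1.0, 0.003], [1.0, 0.0, 0.001], [0.001, 0.003, -1.0]]
wrist_force: [-3.7, -2.1, 13.6]
grip_width: 0.686
grasp_force: 83.4
```

Emit:
send_rows([
  [[0,0,-0.3],[0,0,0]],
  [[0,0,-0.8],[0,0,0]],
  [[0,0,-1.5],[0,0,0]],
  [[0,0,-2.3],[0,0,0]],
  [[0,0,-2.9],[0,0,0]],
  [[0,0,-2.9],[0,0,0]],
])

```text
time_s: 23.32
position: [0.3879, 0.2872, 0.1236]
tcp_rot: [[0.0, 1.0, 0.007], [1.0, -0.0, 0.004], [0.004, 0.007, -1.0]]
wrist_force: [-0.0, 1.7, -3.7]
grip_width: 0.684
grasp_force: 88.8
```

```bash
python3 plan.py .47,.08,.12,90 .51,-.1,.12,90 .6,-.2525,.1,90 .6,-.2525,.008,90
```

```text
t 23.3 p [0.3879 0.2872 0.1236] yaw 90.0 tiltz [ 0.0069  0.0045 -1.    ] q [ -6.  24. -46. 119.  24.  46. -66.] grip 58.4 F [-0.   1.7 -3.7]
.47,.08,.12,90 shift [-5.18  2.05  0.08] norm 5.6 turn [ 0.07 -0.04 -0.  ]
.51,-.1,.12,90 shift [-4.5  1.   0. ] norm 4.6 turn [0. 0. 0.]
.6,-.2525,.1,90 shift [-3.81  2.25  0.5 ] norm 4.5 turn [0. 0. 0.]
.6,-.2525,.008,90 shift [0.  0.  2.3] norm 2.3 turn [0. 0. 0.]
```

Emit:
send_rows([
  [[-0.5,0.2,0],[0,0,0]],
  [[-1.2,0.48,0],[0,0,0]],
  [[-2.0,0.8,0],[0,0,0]],
  [[-2.8,1.1,0],[0,0,0]],
  [[-3.6,1.42,0],[0,0,0]],
  [[-4.4,1.75,0],[0,0,0]],
  [[-5.18,2.05,0],[0,0,0]],
])

```text
time_s: 23.9
position: [0.4676, 0.0756, 0.1182]
tcp_rot: [[0.0, 1.0, -0.001], [1.0, -0.0, -0.001], [-0.001, -0.001, -1.0]]
wrist_force: [1.5, 0.8, -2.8]
grip_width: 0.688
grasp_force: 88.7
```

Emit:
send_rows([
  [[-0.8,0.07,0],[0,0,0]],
  [[-1.6,0.15,0],[0,0,0]],
  [[-2.4,0.22,0],[0,0,0]],
  [[-3.2,0.3,0],[0,0,0]],
  [[-4.0,0.36,0],[0,0,0]],
  [[-4.8,0.43,0],[0,0,0]],
  [[-5.5,0.5,0],[0,0,0]],
])

```text
time_s: 24.48
position: [0.4866, -0.1446, 0.118]
tcp_rot: [[0.001, 1.0, -0.001], [1.0, -0.001, -0.0], [-0.0, -0.001, -1.0]]
wrist_force: [1.1, 0.7, -3.6]
grip_width: 0.686
grasp_force: 88.7
```

Emit:
send_rows([
  [[-0.6,0.3,0],[0,0,0]],
  [[-1.1,0.8,0],[0,0,0.0]],
  [[-1.6,1.35,0.1],[0,0,0]],
  [[-2.1,1.9,0.3],[0,0,0]],
  [[-2.5,2.4,0.4],[0,0,0]],
  [[-2.81,2.75,0.5],[0,0,0]],
  [[-2.81,2.75,0.5],[0,0,0]],
  [[-2.81,2.75,0.5],[0,0,0]],
])

```text
time_s: 25.15
position: [0.597, -0.255, 0.0971]
tcp_rot: [[0.001, 1.0, -0.002], [1.0, -0.001, 0.001], [0.001, -0.002, -1.0]]
wrist_force: [0.3, 0.6, -3.7]
grip_width: 0.684
grasp_force: 88.7
```

Emit:
send_rows([
  [[0,0,0],[0,0,0]],
  [[0,0,0],[0,0,0]],
  [[0,0,0],[0,0,0]],
])

```text
time_s: 25.4
position: [0.5972, -0.2538, 0.0987]
tcp_rot: [[-0.001, 1.0, -0.0], [1.0, 0.001, 0.0], [0.0, -0.0, -1.0]]
wrist_force: [-0.1, 1.2, -3.1]
grip_width: 0.689
grasp_force: 88.7
```

```bash
python3 plan.py .6,-.2525,.0105,90
python3 - <<'E'
from h import *
s=camera("scene");t=camera("top")
cv2.imwrite("pics/s7.png",np.hstack([crop(s,proj("scene",[.6,-.2525,.05]),44,400),crop(t,proj("top",[.6,-.2525,.05]),44,400)]))
E
```

```text
t 25.4 p [ 0.5972 -0.2538  0.0987] yaw 90.1 tiltz [-5.e-04  0.e+00 -1.e+00] q [ 42.  37. -35.  97.  25.  54.  -3.] grip 58.8 F [-0.1  1.2 -3.1]
.6,-.2525,.0105,90 shift [0.03 0.07 2.2 ] norm 2.2 turn [-0.   -0.    0.01]
```

View pics/s7.png

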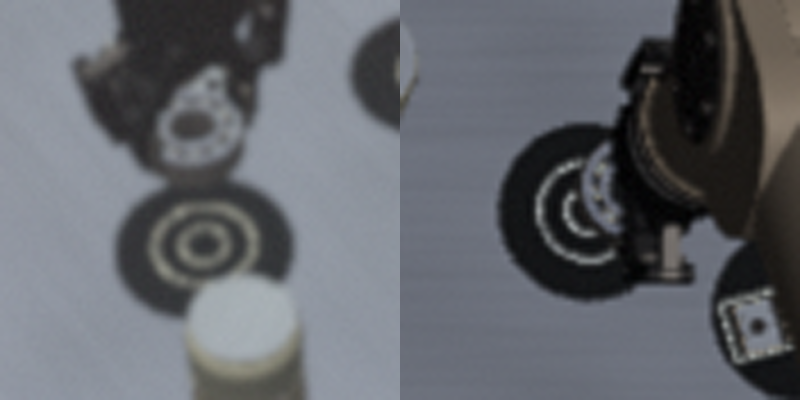

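The bearing is held level above its pad (scene crop: bearing 200,120, pad 204,245). Lowering and releasing.

Emit:
send_rows([
  [[0,0,0.5],[0,0,0]],
  [[0,0.06,1.1],[0,0,0]],
  [[0,0.06,1.6],[0,0,0]],
  [[0,0.06,1.9],[0,0,0]],
  [[0,0.06,2.08],[0,0,0]],
  [[0,0.06,2.16],[0,0,0]],
  [[0,0.06,2.22],[0,0,0]],
  [[0,0.06,2.22],[0,0,0]],
])

```text
time_s: 26.17
position: [0.6007, -0.2546, 0.0103]
tcp_rot: [[0.0, 1.0, 0.001], [1.0, -0.0, -0.0], [-0.0, 0.001, -1.0]]
wrist_force: [-1.0, -0.0, -3.2]
grip_width: 0.688
grasp_force: 88.6
```

Emit:
send_rows([
  [[0,0,0],[0,0,0]],
  [[0,0,0.01],[0,0,0]],
])

```text
time_s: 26.33
position: [0.601, -0.2548, 0.0104]
tcp_rot: [[0.0, 1.0, 0.002], [1.0, -0.0, -0.001], [-0.001, 0.002, -1.0]]
wrist_force: [0.6, 0.3, -3.6]
grip_width: 0.685
grasp_force: 88.6
```

Emit:
send_rows([
  [[0,0,0.03],[0,0,0]],
  [[0,0,0.03],[0,0,0]],
])

```text
time_s: 26.5
position: [0.601, -0.2548, 0.0097]
tcp_rot: [[0.0, 1.0, 0.001], [1.0, -0.0, -0.001], [-0.001, 0.001, -1.0]]
wrist_force: [-2.3, -0.0, 4.8]
grip_width: 0.688
grasp_force: 89.5
```

Emit:
send_rows([
  [[0,0,0],[0,0,0]],
  [[0,0,0],[0,0,0]],
  [[0,0,0],[0,0,0]],
  [[0,0,0],[0,0,0]],
  [[0,0,0],[0,0,0]],
], gripper=84)

```text
time_s: 26.92
position: [0.6004, -0.2546, 0.0082]
tcp_rot: [[0.0, 1.0, 0.0], [1.0, -0.0, -0.0], [-0.0, 0.0, -1.0]]
wrist_force: [0.1, -0.3, 0.1]
grip_width: 0.985
grasp_force: 0.0
```

Emit:
send_rows([
  [[0,0,-0.3],[0,0,0]],
  [[0,0,-0.9],[0,0,0]],
  [[0,0,-1.7],[0,0,0]],
  [[0,0,-2.6],[0,0,0]],
  [[0,0,-3.4],[0,0,0]],
  [[0,0,-3.4],[0,0,0]],
])

```text
time_s: 27.42
position: [0.6046, -0.255, 0.1525]
tcp_rot: [[0.0, 1.0, 0.011], [1.0, -0.0, -0.004], [-0.004, 0.011, -1.0]]
wrist_force: [1.9, -0.9, 0.9]
grip_width: 0.987
grasp_force: 0.0
```

Emit:
send_rows([
  [[0.5,-0.8,0],[0,0,0]],
  [[1.0,-1.6,0],[0,0,0]],
  [[1.6,-2.3,0],[0,0,0]],
  [[2.4,-2.8,0],[0,0,0]],
  [[3.2,-3.1,0],[0,0,0]],
  [[4.0,-3.3,0],[0,0,0]],
  [[4.8,-3.4,0],[0,0,0]],
  [[5.6,-3.4,0],[0,0,0]],
])

```text
time_s: 28.08
position: [0.463, -0.0295, 0.1448]
tcp_rot: [[0.001, 1.0, 0.0], [1.0, -0.001, -0.001], [-0.001, 0.0, -1.0]]
wrist_force: [1.5, 1.1, 0.2]
grip_width: 0.983
grasp_force: 0.0
```

Emit:
send_rows([
  [[0.7,0,0],[0,0,0]],
  [[1.5,0,0],[0,0,0]],
  [[2.3,0,0],[0,0,0]],
  [[3.0,0,0],[0,0,0]],
  [[3.0,0,0],[0,0,0]],
  [[3.0,0,0],[0,0,0]],
])

```text
time_s: 28.58
position: [0.4642, 0.0914, 0.1448]
tcp_rot: [[-0.004, 1.0, 0.001], [1.0, 0.004, 0.0], [0.0, 0.001, -1.0]]
wrist_force: [0.0, -0.7, -0.1]
grip_width: 0.984
grasp_force: 0.0
```

```bash
python3 plan.py
python3 - <<'E'
from h import *
t=camera("top")
cv2.imwrite("pics/s8.png",t[100:300,60:460,::-1].repeat(2,0).repeat(2,1))
print("bearing topface expected in crop",(proj("top",[.6,-.2525,.029])-[60,100])*2+.5)
E
```

```text
t 28.6 p [0.4642 0.0914 0.1448] yaw 90.2 tiltz [ 1.e-03  4.e-04 -1.e+00] q [ 20.  21. -46. 119.  20.  48. -37.] grip 84.0 F [ 0.  -0.7 -0.1]
bearing topface expected in crop [547.74742361 149.80358875]
```

View pics/s8.png

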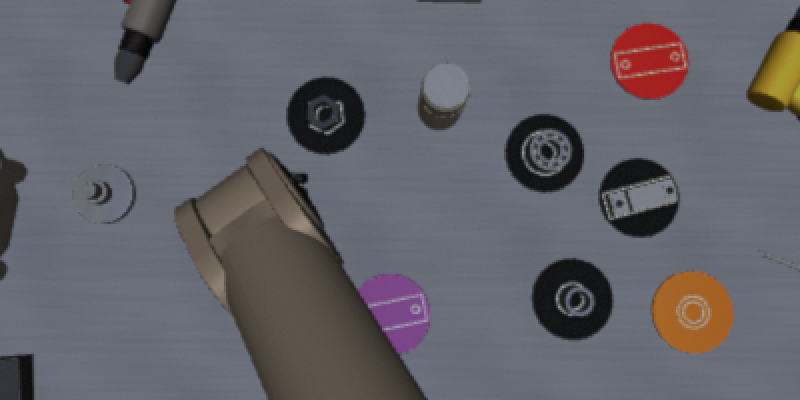

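All four parts lie on their pads. The bearing is at crop (549,151), against (548,150) expected if centred. The can (443,97) and drum (103,193) are unmoved and the arm is clear, so I'm handing in.

```bash
python3 -c "
from bench import *
print(sign_off())"
```

```text
the job is handed in; nothing more can be done
None
```

I set the bearing, sleeve, nut and cap flat on their own pads, within about 3 mm of centre by the camera images and the cap lined up with its rectangle. The can and drum look unmoved, and the job was handed in at about 29 s; no verdict came back.

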